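# Deal the whiteboard markers round the meeting trays

## Robot

A 6-joint arm with a two-finger parallel gripper is mounted at the origin on a cart in front of the work surface, level with it; the furniture and walls round the work are solid. World frame = base frame: x ahead of the robot, y to its left, z up, the work surface at z = 0. Lengths are in m, angles in rad, forces in N, time in s.
With the tool pointing down it reaches from about 0.35 to 0.775 m from the base axis. Payload 5.5 kg.
Tool frame: the origin (TCP) lies at the very end of the fingers, on their centre line; the grasp point (between the pads) lies 19 mm behind it; z points along the fingers, y is the line along which they close (so a half turn about z gives the same grasp; the last joint's range is limited). The gripper opens to 85 mm and grips with 20 to 120 N. Pads are 22 mm wide; open, the fingers measure 114 mm over their backs; the gripper's body (76 mm by 85 mm) begins 54 mm behind the grasp point. The pads swing forward as they close: fully open they stand 13 mm farther back than shut.
Start: joints at [1.134, 0.313, 0.046, 1.304, 0, 1.431], TCP at [0.168, 0.55, 0.231] pointing down, gripper open.
Joint ranges: [-2.76, 2.76], [-0.86, 1.69], [-1.03, 1.26], [-2.2, 2.34], [-1.47, 1.5], [-3.14, 3.14]. Speed limits (rad/s): [2.57, 2.57, 3.14, 3.14, 3.14, 3.14].

## Interface

Orientations are given as a unit quaternion [w, x, y, z].
In Python, from workcell import env gives the robot as it stands. The module is installed in compiled form; this text tells all that it offers.
- The arm moves only by the tool jog_arm, never from a script. Its arguments are lists of equal length, an entry for each row: "gripper": the opening, from 0 (shut) to 1 (fully open); "offset": the shift along the world's x, y, z in cm, a list of three; "twist": the turn about the world's z in degrees. In form: {"gripper": [gripper, ...], "offset": [[dx, dy, dz], ...], "twist": [twist, ...]}. A call has exactly 8 rows; each row is the pose to reach, as a shift and turn from the pose commanded when the call began; what a row does not reach only later rows make up. A row lasts 1/8 s, in which the tool goes at most 62.5 mm and 10.7 degrees, less where a joint would pass 70% of its speed; a pose out of reach is approached as far as the arm can. A call with a gripper value outside its range is refused whole. The fingers move at their own pace and stop on an object; "squeeze" is the grip in N (left out, the last holds). Time passes only in rows, so rows that repeat a pose let the fingers close, or fill a call up. It gives the time, the measured TCP pose, the force, the opening and the grip force at its end, in the units of the state.
- env.get_state(): the state, without advancing time (a new reading comes with each control period).
- env.read_camera(name): name is "side" or "top"; returns a dict with "image" (384x512x3 uint8, red, green, blue), "z_map" (384x512 float32, m along the optical axis (not along the pixel's ray), 0 where there is no reading), "fovy" (degrees; the focal length in pixels is half the picture's height over the tangent of half this angle, whatever the lens; pixels are square), "cx", "cy" (the principal point, pixels), "cam_to_world" (4x4, takes a point from camera to world coordinates). Camera axes: x right, y up, looking along -z (the intrinsics and any distortion apply to the point x, -y, -z); pixel columns grow to the right and rows downward; lengths in m; the calibration is good to about 2 mm. A picture is of the moment at which its call begins.
- env.hand_in(): hands the job in; it is judged then, once.
The state is a dict: "clock": time; "joint_pos": joint angles; "qvel": joint speeds; "tau": joint torques, N m; "tcp_pos": TCP position; "orientation": TCP orientation; "wrist_force": force on the tool from outside, world axes, zero at the start; "ft_torque": the same for the moment, N m; "finger_gap": finger opening in m; "grip_force": force on a finger pad.
Only numpy, scipy, OpenCV 4.12 (cv2) and the standard library are available. Lean on these libraries where they do the work, as an engineer would, in place of code of your own. Each camera call takes 0.05 s, during which the arm holds its last target. There are 200 camera calls.

## Task

Deal the six whiteboard markers from the sloped rack into the pen trays on the desk (two or three of them), one marker to each tray in turn: every tray gets its first before any gets a second, and every tray its second before any gets a third. Go on until the rack is empty and all trays hold the same number, each marker lying flat in a groove of its own. Leave the mug and the roll of tape alone.

Things in the scene. Friction and masses are not known exactly. Their poses are not given: they have to be found in the camera images.
- rack_mid (a point): Fixed grey marker rack: six slots 45 mm apart, at y = +-22.5, +-67.5 and +-112.5 mm of this level frame (z up), each for one marker lying along x. The point is midway along the row, at the height of a marker's centre in its slot, 54 mm above the table; the markers' centres start at x = z = 0 of it. A marker in a slot rises towards +x (the rack's back) by 12 degrees.
- rack_lip (a point): Top middle of the lip that closes the front of the same rack (160 x 270 mm); the back is open. The black combs (slots 21 mm wide, teeth reaching 11 mm above the undersides of the markers) stand only 43 to 63 mm either side of the slots' middles; between them fingers have free room to 15 mm below the markers.
- tray1_groove1 (a point): Right (tray y = -45 mm) groove of the loose blue pen tray (may be absent): where the centre of a marker lying in it comes to be, 12 mm above the table. The groove runs along x of this frame, z is up. 
- tray1_groove2 (a point): Middle groove of the loose blue pen tray (may be absent): where the centre of a marker lying in it comes to be, 12 mm above the table. The groove runs along x of this frame, z is up. Tray 160 (x) x 148 mm, 0.5 kg, floor 4 mm thick, three grooves 22 mm wide between 9 mm high teeth that stand only 50 to 74 mm either side of the middle; 16 mm high walls across both ends, 152 mm apart inside; no side walls.
- tray1_groove3 (a point): Left (tray y = +45 mm) groove of the loose blue pen tray (may be absent): where the centre of a marker lying in it comes to be, 12 mm above the table. The groove runs along x of this frame, z is up. 
- tray2_groove1 (a point): Right (tray y = -45 mm) groove of the loose green pen tray (may be absent): where the centre of a marker lying in it comes to be, 12 mm above the table. The groove runs along x of this frame, z is up. 
- tray2_groove2 (a point): Middle groove of the loose green pen tray (may be absent): where the centre of a marker lying in it comes to be, 12 mm above the table. The groove runs along x of this frame, z is up. Tray 160 (x) x 148 mm, 0.5 kg, floor 4 mm thick, three grooves 22 mm wide between 9 mm high teeth that stand only 50 to 74 mm either side of the middle; 16 mm high walls across both ends, 152 mm apart inside; no side walls.
- tray2_groove3 (a point): Left (tray y = +45 mm) groove of the loose green pen tray (may be absent): where the centre of a marker lying in it comes to be, 12 mm above the table. The groove runs along x of this frame, z is up. 
- tray3_groove1 (a point): Right (tray y = -45 mm) groove of the loose yellow pen tray (may be absent): where the centre of a marker lying in it comes to be, 12 mm above the table. The groove runs along x of this frame, z is up. 
- tray3_groove2 (a point): Middle groove of the loose yellow pen tray (may be absent): where the centre of a marker lying in it comes to be, 12 mm above the table. The groove runs along x of this frame, z is up. Tray 160 (x) x 148 mm, 0.5 kg, floor 4 mm thick, three grooves 22 mm wide between 9 mm high teeth that stand only 50 to 74 mm either side of the middle; 16 mm high walls across both ends, 152 mm apart inside; no side walls.
- tray3_groove3 (a point): Left (tray y = +45 mm) groove of the loose yellow pen tray (may be absent): where the centre of a marker lying in it comes to be, 12 mm above the table. The groove runs along x of this frame, z is up. 
- marker1_centre (a point): Whiteboard marker, white barrel with red cap, round, 16 to 17 mm in diameter, 135 mm long, 20 g; the point is its centre, half-way along its axis; its length runs along y of this frame. Lies in a slot of the rack at the start; caps may point either way.
- marker2_centre (a point): Whiteboard marker, white barrel with red cap, round, 16 to 17 mm in diameter, 135 mm long, 20 g; the point is its centre, half-way along its axis; its length runs along y of this frame. Lies in a slot of the rack at the start; caps may point either way.
- marker3_centre (a point): Whiteboard marker, white barrel with red cap, round, 16 to 17 mm in diameter, 135 mm long, 20 g; the point is its centre, half-way along its axis; its length runs along y of this frame. Lies in a slot of the rack at the start; caps may point either way.
- marker4_centre (a point): Whiteboard marker, white barrel with red cap, round, 16 to 17 mm in diameter, 135 mm long, 20 g; the point is its centre, half-way along its axis; its length runs along y of this frame. Lies in a slot of the rack at the start; caps may point either way.
- marker5_centre (a point): Whiteboard marker, white barrel with red cap, round, 16 to 17 mm in diameter, 135 mm long, 20 g; the point is its centre, half-way along its axis; its length runs along y of this frame. Lies in a slot of the rack at the start; caps may point either way.
- marker6_centre (a point): Whiteboard marker, white barrel with red cap, round, 16 to 17 mm in diameter, 135 mm long, 20 g; the point is its centre, half-way along its axis; its length runs along y of this frame. Lies in a slot of the rack at the start; caps may point either way.
- mug_centre (a point): Squat white mug, 68 mm high, 81 mm wide, handle to one side: bystander; the point is half-way up its middle.
- tape_centre (a point): Roll of tape lying flat, 104 mm across, 25 mm high: bystander; the point is its centre.

How it is judged:
On the way, in this order (a step that is already met when the one before it is completed fails the run):
1. every tray that is there holds exactly one marker, in a groove ((distance between any of marker1_centre, marker2_centre, marker3_centre, marker4_centre, marker5_centre, marker6_centre and tray1_groove1 below 0.018 m or distance between any of marker1_centre, marker2_centre, marker3_centre, marker4_centre, marker5_centre, marker6_centre and tray1_groove2 below 0.018 m or distance between any of marker1_centre, marker2_centre, marker3_centre, marker4_centre, marker5_centre, marker6_centre and tray1_groove3 below 0.018 m) and (distance between any of marker1_centre, marker2_centre, marker3_centre, marker4_centre, marker5_centre, marker6_centre and tray2_groove1 below 0.018 m or distance between any of marker1_centre, marker2_centre, marker3_centre, marker4_centre, marker5_centre, marker6_centre and tray2_groove2 below 0.018 m or distance between any of marker1_centre, marker2_centre, marker3_centre, marker4_centre, marker5_centre, marker6_centre and tray2_groove3 below 0.018 m) and (distance between any of marker1_centre, marker2_centre, marker3_centre, marker4_centre, marker5_centre, marker6_centre and tray3_groove1 below 0.018 m or distance between any of marker1_centre, marker2_centre, marker3_centre, marker4_centre, marker5_centre, marker6_centre and tray3_groove2 below 0.018 m or distance between any of marker1_centre, marker2_centre, marker3_centre, marker4_centre, marker5_centre, marker6_centre and tray3_groove3 below 0.018 m) and not (distance between any of marker1_centre, marker2_centre, marker3_centre, marker4_centre, marker5_centre, marker6_centre and tray1_groove1 below 0.018 m and distance between any of marker1_centre, marker2_centre, marker3_centre, marker4_centre, marker5_centre, marker6_centre and tray1_groove2 below 0.018 m) and not (distance between any of marker1_centre, marker2_centre, marker3_centre, marker4_centre, marker5_centre, marker6_centre and tray1_groove1 below 0.018 m and distance between any of marker1_centre, marker2_centre, marker3_centre, marker4_centre, marker5_centre, marker6_centre and tray1_groove3 below 0.018 m) and not (distance between any of marker1_centre, marker2_centre, marker3_centre, marker4_centre, marker5_centre, marker6_centre and tray1_groove2 below 0.018 m and distance between any of marker1_centre, marker2_centre, marker3_centre, marker4_centre, marker5_centre, marker6_centre and tray1_groove3 below 0.018 m) and not (distance between any of marker1_centre, marker2_centre, marker3_centre, marker4_centre, marker5_centre, marker6_centre and tray2_groove1 below 0.018 m and distance between any of marker1_centre, marker2_centre, marker3_centre, marker4_centre, marker5_centre, marker6_centre and tray2_groove2 below 0.018 m) and not (distance between any of marker1_centre, marker2_centre, marker3_centre, marker4_centre, marker5_centre, marker6_centre and tray2_groove1 below 0.018 m and distance between any of marker1_centre, marker2_centre, marker3_centre, marker4_centre, marker5_centre, marker6_centre and tray2_groove3 below 0.018 m) and not (distance between any of marker1_centre, marker2_centre, marker3_centre, marker4_centre, marker5_centre, marker6_centre and tray2_groove2 below 0.018 m and distance between any of marker1_centre, marker2_centre, marker3_centre, marker4_centre, marker5_centre, marker6_centre and tray2_groove3 below 0.018 m) and not (distance between any of marker1_centre, marker2_centre, marker3_centre, marker4_centre, marker5_centre, marker6_centre and tray3_groove1 below 0.018 m and distance between any of marker1_centre, marker2_centre, marker3_centre, marker4_centre, marker5_centre, marker6_centre and tray3_groove2 below 0.018 m) and not (distance between any of marker1_centre, marker2_centre, marker3_centre, marker4_centre, marker5_centre, marker6_centre and tray3_groove1 below 0.018 m and distance between any of marker1_centre, marker2_centre, marker3_centre, marker4_centre, marker5_centre, marker6_centre and tray3_groove3 below 0.018 m) and not (distance between any of marker1_centre, marker2_centre, marker3_centre, marker4_centre, marker5_centre, marker6_centre and tray3_groove2 below 0.018 m and distance between any of marker1_centre, marker2_centre, marker3_centre, marker4_centre, marker5_centre, marker6_centre and tray3_groove3 below 0.018 m)), for 0.2 s.
2. every tray that is there holds exactly two markers, each in its own groove ((distance between any of marker1_centre, marker2_centre, marker3_centre, marker4_centre, marker5_centre, marker6_centre and tray1_groove1 below 0.018 m or distance between any of marker1_centre, marker2_centre, marker3_centre, marker4_centre, marker5_centre, marker6_centre and tray1_groove2 below 0.018 m) and (distance between any of marker1_centre, marker2_centre, marker3_centre, marker4_centre, marker5_centre, marker6_centre and tray1_groove1 below 0.018 m or distance between any of marker1_centre, marker2_centre, marker3_centre, marker4_centre, marker5_centre, marker6_centre and tray1_groove3 below 0.018 m) and (distance between any of marker1_centre, marker2_centre, marker3_centre, marker4_centre, marker5_centre, marker6_centre and tray1_groove2 below 0.018 m or distance between any of marker1_centre, marker2_centre, marker3_centre, marker4_centre, marker5_centre, marker6_centre and tray1_groove3 below 0.018 m) and (distance between any of marker1_centre, marker2_centre, marker3_centre, marker4_centre, marker5_centre, marker6_centre and tray2_groove1 below 0.018 m or distance between any of marker1_centre, marker2_centre, marker3_centre, marker4_centre, marker5_centre, marker6_centre and tray2_groove2 below 0.018 m) and (distance between any of marker1_centre, marker2_centre, marker3_centre, marker4_centre, marker5_centre, marker6_centre and tray2_groove1 below 0.018 m or distance between any of marker1_centre, marker2_centre, marker3_centre, marker4_centre, marker5_centre, marker6_centre and tray2_groove3 below 0.018 m) and (distance between any of marker1_centre, marker2_centre, marker3_centre, marker4_centre, marker5_centre, marker6_centre and tray2_groove2 below 0.018 m or distance between any of marker1_centre, marker2_centre, marker3_centre, marker4_centre, marker5_centre, marker6_centre and tray2_groove3 below 0.018 m) and (distance between any of marker1_centre, marker2_centre, marker3_centre, marker4_centre, marker5_centre, marker6_centre and tray3_groove1 below 0.018 m or distance between any of marker1_centre, marker2_centre, marker3_centre, marker4_centre, marker5_centre, marker6_centre and tray3_groove2 below 0.018 m) and (distance between any of marker1_centre, marker2_centre, marker3_centre, marker4_centre, marker5_centre, marker6_centre and tray3_groove1 below 0.018 m or distance between any of marker1_centre, marker2_centre, marker3_centre, marker4_centre, marker5_centre, marker6_centre and tray3_groove3 below 0.018 m) and (distance between any of marker1_centre, marker2_centre, marker3_centre, marker4_centre, marker5_centre, marker6_centre and tray3_groove2 below 0.018 m or distance between any of marker1_centre, marker2_centre, marker3_centre, marker4_centre, marker5_centre, marker6_centre and tray3_groove3 below 0.018 m) and not (distance between any of marker1_centre, marker2_centre, marker3_centre, marker4_centre, marker5_centre, marker6_centre and tray1_groove1 below 0.018 m and distance between any of marker1_centre, marker2_centre, marker3_centre, marker4_centre, marker5_centre, marker6_centre and tray1_groove2 below 0.018 m and distance between any of marker1_centre, marker2_centre, marker3_centre, marker4_centre, marker5_centre, marker6_centre and tray1_groove3 below 0.018 m) and not (distance between any of marker1_centre, marker2_centre, marker3_centre, marker4_centre, marker5_centre, marker6_centre and tray2_groove1 below 0.018 m and distance between any of marker1_centre, marker2_centre, marker3_centre, marker4_centre, marker5_centre, marker6_centre and tray2_groove2 below 0.018 m and distance between any of marker1_centre, marker2_centre, marker3_centre, marker4_centre, marker5_centre, marker6_centre and tray2_groove3 below 0.018 m) and not (distance between any of marker1_centre, marker2_centre, marker3_centre, marker4_centre, marker5_centre, marker6_centre and tray3_groove1 below 0.018 m and distance between any of marker1_centre, marker2_centre, marker3_centre, marker4_centre, marker5_centre, marker6_centre and tray3_groove2 below 0.018 m and distance between any of marker1_centre, marker2_centre, marker3_centre, marker4_centre, marker5_centre, marker6_centre and tray3_groove3 below 0.018 m)), for 0.2 s.
At the end, for the whole second after the job is handed in: All six markers lie flat in grooves of the trays that are there (centre within 18 mm of the groove's centre point and lower than 18 mm above the table), one in a groove, each tray holding equally many: three each with two trays, two each with three ((distance between marker1_centre and tray1_groove1 below 0.018 m or distance between marker1_centre and tray1_groove2 below 0.018 m or distance between marker1_centre and tray1_groove3 below 0.018 m or distance between marker1_centre and tray2_groove1 below 0.018 m or distance between marker1_centre and tray2_groove2 below 0.018 m or distance between marker1_centre and tray2_groove3 below 0.018 m or distance between marker1_centre and tray3_groove1 below 0.018 m or distance between marker1_centre and tray3_groove2 below 0.018 m or distance between marker1_centre and tray3_groove3 below 0.018 m) and (distance between marker2_centre and tray1_groove1 below 0.018 m or distance between marker2_centre and tray1_groove2 below 0.018 m or distance between marker2_centre and tray1_groove3 below 0.018 m or distance between marker2_centre and tray2_groove1 below 0.018 m or distance between marker2_centre and tray2_groove2 below 0.018 m or distance between marker2_centre and tray2_groove3 below 0.018 m or distance between marker2_centre and tray3_groove1 below 0.018 m or distance between marker2_centre and tray3_groove2 below 0.018 m or distance between marker2_centre and tray3_groove3 below 0.018 m) and (distance between marker3_centre and tray1_groove1 below 0.018 m or distance between marker3_centre and tray1_groove2 below 0.018 m or distance between marker3_centre and tray1_groove3 below 0.018 m or distance between marker3_centre and tray2_groove1 below 0.018 m or distance between marker3_centre and tray2_groove2 below 0.018 m or distance between marker3_centre and tray2_groove3 below 0.018 m or distance between marker3_centre and tray3_groove1 below 0.018 m or distance between marker3_centre and tray3_groove2 below 0.018 m or distance between marker3_centre and tray3_groove3 below 0.018 m) and (distance between marker4_centre and tray1_groove1 below 0.018 m or distance between marker4_centre and tray1_groove2 below 0.018 m or distance between marker4_centre and tray1_groove3 below 0.018 m or distance between marker4_centre and tray2_groove1 below 0.018 m or distance between marker4_centre and tray2_groove2 below 0.018 m or distance between marker4_centre and tray2_groove3 below 0.018 m or distance between marker4_centre and tray3_groove1 below 0.018 m or distance between marker4_centre and tray3_groove2 below 0.018 m or distance between marker4_centre and tray3_groove3 below 0.018 m) and (distance between marker5_centre and tray1_groove1 below 0.018 m or distance between marker5_centre and tray1_groove2 below 0.018 m or distance between marker5_centre and tray1_groove3 below 0.018 m or distance between marker5_centre and tray2_groove1 below 0.018 m or distance between marker5_centre and tray2_groove2 below 0.018 m or distance between marker5_centre and tray2_groove3 below 0.018 m or distance between marker5_centre and tray3_groove1 below 0.018 m or distance between marker5_centre and tray3_groove2 below 0.018 m or distance between marker5_centre and tray3_groove3 below 0.018 m) and (distance between marker6_centre and tray1_groove1 below 0.018 m or distance between marker6_centre and tray1_groove2 below 0.018 m or distance between marker6_centre and tray1_groove3 below 0.018 m or distance between marker6_centre and tray2_groove1 below 0.018 m or distance between marker6_centre and tray2_groove2 below 0.018 m or distance between marker6_centre and tray2_groove3 below 0.018 m or distance between marker6_centre and tray3_groove1 below 0.018 m or distance between marker6_centre and tray3_groove2 below 0.018 m or distance between marker6_centre and tray3_groove3 below 0.018 m) and height (world z) of each of marker1_centre, marker2_centre, marker3_centre, marker4_centre, marker5_centre, marker6_centre below 0.018 m and (distance between any of marker1_centre, marker2_centre, marker3_centre, marker4_centre, marker5_centre, marker6_centre and tray1_groove1 below 0.018 m or distance between any of marker1_centre, marker2_centre, marker3_centre, marker4_centre, marker5_centre, marker6_centre and tray1_groove2 below 0.018 m) and (distance between any of marker1_centre, marker2_centre, marker3_centre, marker4_centre, marker5_centre, marker6_centre and tray1_groove1 below 0.018 m or distance between any of marker1_centre, marker2_centre, marker3_centre, marker4_centre, marker5_centre, marker6_centre and tray1_groove3 below 0.018 m) and (distance between any of marker1_centre, marker2_centre, marker3_centre, marker4_centre, marker5_centre, marker6_centre and tray1_groove2 below 0.018 m or distance between any of marker1_centre, marker2_centre, marker3_centre, marker4_centre, marker5_centre, marker6_centre and tray1_groove3 below 0.018 m) and (distance between any of marker1_centre, marker2_centre, marker3_centre, marker4_centre, marker5_centre, marker6_centre and tray2_groove1 below 0.018 m or distance between any of marker1_centre, marker2_centre, marker3_centre, marker4_centre, marker5_centre, marker6_centre and tray2_groove2 below 0.018 m) and (distance between any of marker1_centre, marker2_centre, marker3_centre, marker4_centre, marker5_centre, marker6_centre and tray2_groove1 below 0.018 m or distance between any of marker1_centre, marker2_centre, marker3_centre, marker4_centre, marker5_centre, marker6_centre and tray2_groove3 below 0.018 m) and (distance between any of marker1_centre, marker2_centre, marker3_centre, marker4_centre, marker5_centre, marker6_centre and tray2_groove2 below 0.018 m or distance between any of marker1_centre, marker2_centre, marker3_centre, marker4_centre, marker5_centre, marker6_centre and tray2_groove3 below 0.018 m) and (distance between any of marker1_centre, marker2_centre, marker3_centre, marker4_centre, marker5_centre, marker6_centre and tray3_groove1 below 0.018 m or distance between any of marker1_centre, marker2_centre, marker3_centre, marker4_centre, marker5_centre, marker6_centre and tray3_groove2 below 0.018 m) and (distance between any of marker1_centre, marker2_centre, marker3_centre, marker4_centre, marker5_centre, marker6_centre and tray3_groove1 below 0.018 m or distance between any of marker1_centre, marker2_centre, marker3_centre, marker4_centre, marker5_centre, marker6_centre and tray3_groove3 below 0.018 m) and (distance between any of marker1_centre, marker2_centre, marker3_centre, marker4_centre, marker5_centre, marker6_centre and tray3_groove2 below 0.018 m or distance between any of marker1_centre, marker2_centre, marker3_centre, marker4_centre, marker5_centre, marker6_centre and tray3_groove3 below 0.018 m)); the robot touches nothing.
It fails at once if the mug or the roll of tape was moved by more than 30 mm or tipped ((distance of mug_centre from where it was at the start of the episode above 0.03 m or angle between mug_centre's own z axis and vertical above 0.4 rad) or (distance of tape_centre from where it was at the start of the episode above 0.03 m or angle between tape_centre's own z axis and vertical above 0.4 rad)).
Of tray1, tray2, tray3 only 2 to 3 are there at a start; the rules pass over those that are not, and their reading is None.
At some moment in a run one of tray1, tray2, tray3 may be knocked a few centimetres aside while the robot is not near it.
Once in a run the grip may slacken for a moment while it holds something.
It also fails if it takes over 192 s, if anything falls off the work surface, if the arm or the gripper's body presses on something with over 40 N, if the wrist force passes 120 N, or if a joint passes its speed limit or range.

## Working session

There is one attempt and no reset: what is moved stays moved. The work goes in short steps, Python scripts to look and compute and a tool call to move; the robot and the scene stay as the last step left them, time stands still between calls to the robot, and variables do not carry over. Pictures are saved under pics/ and viewed, at most 14 in all, crops included, and the job is handed in when it is done.

Besides the shell and the picture viewer there is one more tool, called after "Request:" as name(argument=value, ...), one argument or row to a line, values as JSON. jog_arm: Moves the arm, as the interface text tells. Its arguments: {"type":"object","properties":{"gripper":{"type":"array"},"offset":{"type":"array"},"twist":{"type":"array"},"squeeze":{"type":"number"}},"required":["gripper","offset","twist"]}

```bash
mkdir -p pics
cat > h.py <<'E'
import numpy as np, cv2
from workcell import env
def cam(n):
    c=env.read_camera(n); c['f']=c['image'].shape[0]/2/np.tan(np.radians(c['fovy'])/2); return c
def save(c,n): cv2.imwrite('pics/'+n,c['image'][:,:,::-1])
def ray(c,u,v,z):
    "pixel -> world on plane z"
    M=np.array(c['cam_to_world']); d=M[:3,:3]@np.array([(u-c['cx'])/c['f'],-(v-c['cy'])/c['f'],-1]); o=M[:3,3]
    return o+d*(z-o[2])/d[2]
def cloud(c):
    h,w=c['z_map'].shape; u,v=np.meshgrid(np.arange(w),np.arange(h)); z=c['z_map']
    P=np.stack([(u-c['cx'])/c['f']*z,-(v-c['cy'])/c['f']*z,-z],-1); M=np.array(c['cam_to_world'])
    P=P@M[:3,:3].T+M[:3,3]; P[z==0]=np.nan; return P
E
python3 - <<'E'
from h import *
for n in('top','side'):
    c=cam(n); save(c,n+'0.png'); print({k:v for k,v in c.items() if k not in('image','z_map')})
print(env.get_state())
E
```

```text
{'fovy': 54.24455210662277, 'cx': 257.5166457775073, 'cy': 193.4575271271737, 'cam_to_world': array([[ 0.00235297,  0.99294857, -0.11852254,  0.34167373],
       [-0.99994346,  0.00356533,  0.01001792, -0.05136425],
       [ 0.01036985,  0.11849227,  0.99290082,  1.42045504],
       [ 0.        ,  0.        ,  0.        ,  1.        ]]), 'f': np.float64(374.8414599270907)}
{'fovy': 55.205775661375355, 'cx': 258.3465638201838, 'cy': 191.13878457235367, 'cam_to_world': array([[ 0.99754111,  0.03158738, -0.06256169,  0.4363116 ],
       [-0.07002921,  0.41405129, -0.90755575, -1.17728992],
       [-0.00276357,  0.90970532,  0.41524523,  0.57514136],
       [ 0.        ,  0.        ,  0.        ,  1.        ]]), 'f': np.float64(367.2170460689641)}
{'clock': 0.1, 'joint_pos': array([ 1.13439979e+00,  3.13928351e-01,  4.51046306e-02,  1.30358499e+00,
       -1.70004340e-05,  1.43120086e+00]), 'qvel': array([ 7.56065360e-05, -4.01124332e-04,  4.20171582e-03, -8.16715610e-04,
        3.30970064e-04, -1.24077363e-03]), 'tau': array([ 2.94290170e-03, -4.81727314e+01,  2.99242920e+01,  1.28238936e-02,
       -3.89845195e-05, -3.32639239e-06]), 'tcp_pos': array([0.16798845, 0.54944997, 0.23050122]), 'orientation': array([-2.20833420e-04,  1.47856383e-01,  9.89008514e-01, -7.75402500e-04]), 'wrist_force': array([-0.46392012, -0.59146402,  0.57714903]), 'ft_torque': array([ 0.03050273, -0.04634635, -0.02438737]), 'grip_force': 0.0, 'finger_gap': 0.08555097333173856}
```

View pics/top0.png

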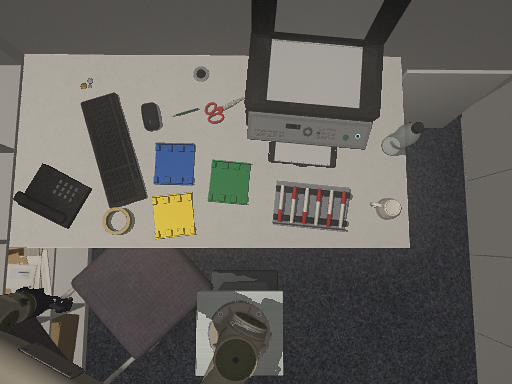

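View pics/side0.png

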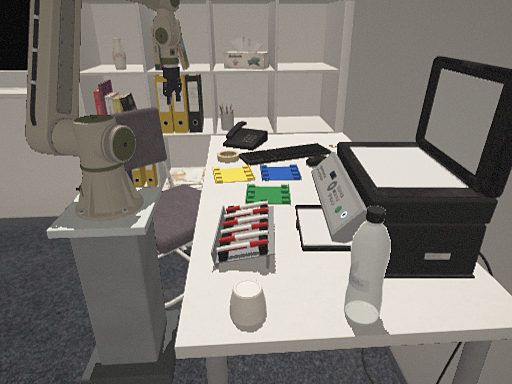

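Top view: blue tray (175,164), green (230,182), yellow (174,215), rack with six markers (312,205), mug (388,208), tape (117,221). All three trays are present.

```bash
cat >> h.py <<'E'
HSV={'blue':((100,120,60),(125,255,255)),'green':((50,100,40),(85,255,255)),'yellow':((22,130,120),(34,255,255))}
def trays(c):
    "tray centre and direction angle of long (x) axis mod 180 via end-wall corners"
    hsv=cv2.cvtColor(c['image'],cv2.COLOR_RGB2HSV); r={}
    for k,(a,b) in HSV.items():
        m=cv2.morphologyEx(cv2.inRange(hsv,a,b),cv2.MORPH_OPEN,np.ones((2,2),np.uint8))
        n,l,s,_=cv2.connectedComponentsWithStats(cv2.dilate(m,np.ones((7,7),np.uint8)))
        i=1+np.argmax(s[1:,4]); v,u=np.nonzero((l==i)&(m>0))
        pts=np.array([ray(c,a,b,.009)[:2] for a,b in zip(u,v)],np.float32)
        r[k]=cv2.minAreaRect((pts*1000).astype(np.float32)); 
    return r
def markers(c,lo,hi,z=None):
    "reds (caps) blobs inside world box lo..hi: prints"
E
python3 - <<'E'
from h import *
for n in('top','side'):
    c=cam(n); print(n); 
    for k,v in trays(c).items(): print(k,np.round(v[0],1),np.round(v[1],1),round(v[2],1))
    if n=='top':
        I=cv2.resize(c['image'][130:245,140:370],None,fx=3.4,fy=3.4,interpolation=cv2.INTER_CUBIC); cv2.imwrite('pics/crop.png',I[:,:,::-1])
        P=cloud(c); h=P[170:240,265:360]; 
        m=(h[...,2]>.05); 
        q=h[m]; print(len(q))
        hsv=cv2.cvtColor(c['image'],cv2.COLOR_RGB2HSV)[170:240,265:360]
        mk=((hsv[...,2]>175)&(hsv[...,1]<50)|((hsv[...,1]>120)&((hsv[...,0]<8)|(hsv[...,0]>172))&(hsv[...,2]>90)))
        mk=mk.astype(np.uint8)
        mk[:12]=0
        nn,l,s,ce=cv2.connectedComponentsWithStats(mk)
        for i in range(1,nn):
            if s[i,4]>50:
                v,u=np.nonzero(l==i); pz=h[v,u]; 
                pp=np.array([ray(c,a+265,b+170,.058) for a,b in zip(u,v)])
                r=cv2.minAreaRect((pp[:,:2]*1000).astype(np.float32))
                print(s[i],np.round(ce[i]+[265,170]),np.round(r[0]),np.round(r[1]),round(r[2]),'depth med',np.round(np.nanmedian(pz,0),4),'dz/dx',np.polyfit(pz[:,0],pz[:,2],1)[0])
E
```

```text
top
blue [620.3 249.9] [147.1 154.8] 87.8
green [550.9  39.6] [144.9 155.9] 84.6
yellow [423. 248.] [158.1 147.8] 7.2
1110
[25 16  7 37 79] [293. 202.] [ 466. -194.] [ 12. 133.] 84 depth med [ 0.4837 -0.1941  0.0639] dz/dx 0.19138477229209674
 ** On entry to DLASCL parameter number  4 had an illegal value
 ** On entry to DLASCL parameter number  4 had an illegal value
 ** On entry to DLASCL parameter number  4 had an illegal value
 ** On entry to DLASCL parameter number  4 had an illegal value
 ** On entry to DLASCL parameter number  5 had an illegal value
 ** On entry to DLASCL parameter number  4 had an illegal valueTraceback (most recent call last):
  File "<stdin>", line 20, in <module>
    c, resids, rank, s = lstsq(lhs, rhs, rcond)
                         ~~~~~^^^^^^^^^^^^^^^^^
    x, resids, rank, s = _umath_linalg.lstsq(a, b, rcond,
                         ~~~~~~~~~~~~~~~~~~~^^^^^^^^^^^^^
                                             signature=signature)
                                             ^^^^^^^^^^^^^^^^^^^^
    raise LinAlgError("SVD did not converge in Linear Least Squares")
numpy.linalg.LinAlgError: SVD did not converge in Linear Least Squares
```

View pics/crop.png

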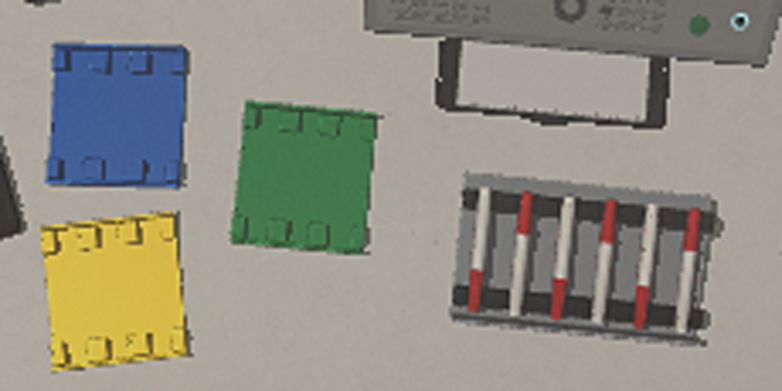

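```bash
cat >> h.py <<'E'
def rackm(c):
    a,b,x0,x1=180,238,265,360
    hsv=cv2.cvtColor(c['image'],cv2.COLOR_RGB2HSV)[a:b,x0:x1].astype(int); P=cloud(c)[a:b,x0:x1]
    mk=((hsv[...,2]>170)&(hsv[...,1]<50))|((hsv[...,1]>120)&((hsv[...,0]<8)|(hsv[...,0]>172))&(hsv[...,2]>90))
    n,l,s,_=cv2.connectedComponentsWithStats(mk.astype(np.uint8)); out=[]
    for i in range(1,n):
        v,u=np.nonzero(l==i)
        if len(u)<45: continue
        Z=P[v,u,2]; z=np.nanmedian(Z)
        p=np.array([ray(c,q+x0,w+a,.058)[:2]*1000 for q,w in zip(u,v)],np.float32); r=cv2.minAreaRect(p)
        if max(r[1])<90 or min(r[1])>30: continue
        ok=np.isfinite(Z); sl=np.polyfit(P[v,u,0][ok],Z[ok],1)[0]
        out.append([*r[0],max(r[1]),min(r[1]),r[2],z*1000,sl])
    return np.array(sorted(out,key=lambda r:-r[1]))
E
python3 - <<'E'
from h import *
c=cam('top'); r=rackm(c); print(np.round(r,2))
np.set_printoptions(suppress=True)
if len(r)>2: print(np.degrees(np.arctan2(r[-1,0]-r[0,0],r[0,1]-r[-1,1])), r[:,:2].mean(0))
E
```

```text
[[ 4.6608e+02 -1.9390e+02  1.3295e+02  1.2010e+01  8.3840e+01  6.4000e+01
   1.9000e-01]
 [ 4.6073e+02 -2.3884e+02  1.2980e+02  1.2650e+01  8.2210e+01  5.9730e+01
   2.3000e-01]
 [ 4.5745e+02 -2.8467e+02  1.2973e+02  1.2320e+01  8.3650e+01  6.4100e+01
   2.1000e-01]
 [ 4.5227e+02 -3.2720e+02  1.3340e+02  1.1950e+01  8.3170e+01  5.7870e+01
   2.1000e-01]
 [ 4.4856e+02 -3.7253e+02  1.3349e+02  1.2120e+01  8.2260e+01  6.4480e+01
   2.2000e-01]]
-5.599290955222015 [ 457.01904907 -283.42991943]
```

Request:
jog_arm(
  gripper=[0.6,0.6,0.6,0.6,0.6,0.6,0.6,0.6],
  offset=[
    [3,-6,0],
    [6,-12,0],
    [9,-18,0],
    [12,-23,0],
    [15,-28,0],
    [18,-33,0],
    [21,-39,0],
    [24,-45,0],
  ],
  twist=[0,0,0,0,0,0,0,0],
  squeeze=40,
)

```text
clock: 1.2
tcp_pos: [0.4042, 0.1072, 0.2315]
orientation: [0.0, 0.148, 0.989, 0.0]
wrist_force: [1.4, 0.5, 0.7]
finger_gap: 0.0513
grip_force: 0.0
```

Request:
jog_arm(
  gripper=[0.38,0.38,0.38,0.38,0.38,0.38,0.38,0.38],
  offset=[
    [1,-6,0],
    [2,-12,0],
    [3.5,-18,0],
    [5,-24,-3],
    [5.8,-29.4,-6],
    [5.8,-29.4,-10],
    [5.8,-29.4,-10],
    [5.8,-29.4,-10],
  ],
  twist=[3,6,9,11,11,11,11,11],
)

```text
clock: 2.2
tcp_pos: [0.4618, -0.1845, 0.1324]
orientation: [0.0, 0.052, 0.999, 0.0]
wrist_force: [0.1, 0.7, 1.1]
finger_gap: 0.0324
grip_force: 0.0
```

Run:
```python
from h import *
c=cam('side'); save(c,'side1.png'); I=cv2.resize(c['image'][180:290,180:310],None,fx=5,fy=5,interpolation=cv2.INTER_CUBIC); cv2.imwrite('pics/side1c.png',I[:,:,::-1])
s=env.get_state(); print(s['tcp_pos'],s['orientation'],s['finger_gap'])
```

```text
[ 0.46243345 -0.18463509  0.1330759 ] [ 9.89068501e-04  5.17972693e-02  9.98657045e-01 -4.14245552e-04] 0.03265089219427883
```

View pics/side1c.png

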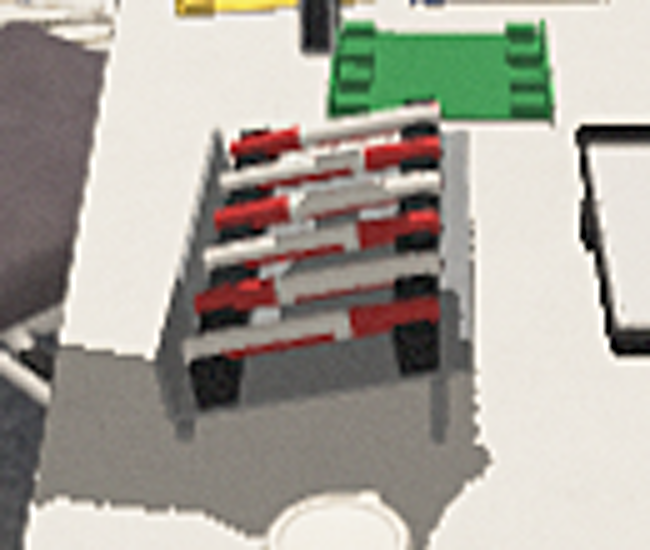

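Request:
jog_arm(
  gripper=[0.38,0.38,0.38,0.38,0.38,0.0,0.0,0.0],
  offset=[
    [0.4,-0.9,0],
    [0.4,-0.9,-3],
    [0.4,-0.9,-6],
    [0.4,-0.9,-9.1],
    [0.4,-0.9,-9.1],
    [0.4,-0.9,-9.1],
    [0.4,-0.9,-9.1],
    [0.4,-0.9,-9.1],
  ],
  twist=[0,0,0,0,0,0,0,0],
)

```text
clock: 3.25
tcp_pos: [0.4669, -0.1946, 0.042]
orientation: [0.002, 0.052, 0.999, -0.001]
wrist_force: [0.8, -0.0, 6.7]
finger_gap: 0.0139
grip_force: 39.7
```

Request:
jog_arm(
  gripper=[0.38,0.38,0.38,0.38,0.38,0.0,0.0,0.0],
  offset=[
    [0,0,0],
    [0,0,0],
    [0,0,-0.6],
    [0,0,-0.6],
    [0,0,-0.6],
    [0,0,-0.6],
    [0,0,-0.6],
    [0,0,-0.6],
  ],
  twist=[0,0,0,0,0,0,0,0],
)

```text
clock: 4.25
tcp_pos: [0.4656, -0.194, 0.0345]
orientation: [0.0, 0.052, 0.999, -0.0]
wrist_force: [-0.8, -0.9, 0.9]
finger_gap: 0.0138
grip_force: 39.0
```

Run:
```python
from h import *
c=cam('side'); I=cv2.resize(c['image'][120:270,190:320],None,fx=4,fy=4,interpolation=cv2.INTER_CUBIC); cv2.imwrite('pics/side2c.png',I[:,:,::-1])
s=env.get_state(); print(s['tcp_pos'],s['wrist_force'],s['finger_gap'],s['grip_force'])
```

```text
[ 0.46564406 -0.19398563  0.03446254] [-0.49796455  0.32138456  0.54153616] 0.014236606110163726 39.00325676891953
```

View pics/side2c.png

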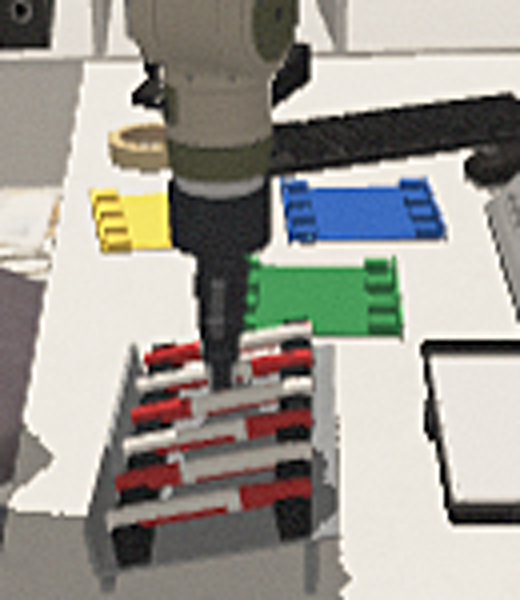

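Request:
jog_arm(
  gripper=[0,0,0,0,0,0,0,0],
  offset=[
    [0,0,3],
    [0,0,8],
    [2,4.7,9],
    [4,9.4,9],
    [6,14.1,8],
    [8.1,18.9,6],
    [8.1,18.9,5],
    [8.1,18.9,5],
  ],
  twist=[0,0,0,0,0.5,0.5,0.5,0.5],
)

```text
clock: 5.3
tcp_pos: [0.5455, -0.0047, 0.0832]
orientation: [-0.001, 0.048, 0.999, 0.0]
wrist_force: [-0.4, -0.3, 1.3]
finger_gap: 0.0143
grip_force: 39.1
```

```bash
cat > t.py <<'E'
from h import *
s=env.get_state(); o=s['orientation']; print(np.round(s['tcp_pos'],4),'toolY deg',round(2*np.degrees(np.arctan2(o[2],o[1]))-90,1),'gap',round(s['finger_gap'],4),'F',round(s['grip_force'],1))
c=cam('top'); save(c,'t.png')
for k,(p,w,a) in trays(c).items():
    if w[1]>w[0]: a+=90
    a=(a+90)%180-90
    if abs(a)>45: a=(a%180)-90
    y=np.array([-np.sin(np.radians(a)),np.cos(np.radians(a))])*45
    print(k,'c',np.round(p),'size',np.round(w),'yaw',round(a,1),'toolY',round(90+a,1),'g1',np.round(np.array(p)-y),'g2',np.round(p),'g3',np.round(np.array(p)+y))
E
python3 t.py
```

```text
[ 0.5455 -0.0047  0.0832] toolY deg 84.5 gap 0.0143 F 39.1Traceback (most recent call last):
  File "t.py", line 4, in <module>
    for k,(p,w,a) in trays(c).items():
                     ~~~~~^^^
  File "h.py", line 21, in trays
    i=1+np.argmax(s[1:,4]); v,u=np.nonzero((l==i)&(m>0))
        ~~~~~~~~~^^^^^^^^^
    return _wrapfunc(a, 'argmax', axis=axis, out=out, **kwds)
    return bound(*args, **kwds)
ValueError: attempt to get argmax of an empty sequence
```

View pics/t.png

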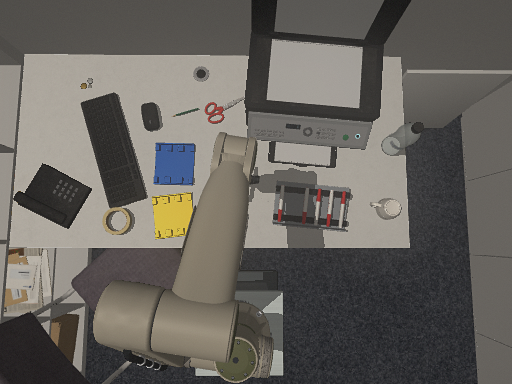

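Arm hides the green tray at (232,180); blue and yellow are unmoved. The marker taken was the second (px 293); one more remains at px 282.

```bash
python3 - <<'E'
s=open('h.py').read()
s=s.replace("        i=1+np.argmax(s[1:,4]); v,u=np.nonzero((l==i)&(m>0))\n","        g=[i for i in range(1,n) if s[i,4]>90]\n        if not g: continue\n        v,u=np.nonzero(np.isin(l,g)&(m>0)&roi(c))\n        if len(u)<60: continue\n")
s=s.replace("def trays","def roi(c):\n    m=np.zeros(c['image'].shape[:2],np.uint8)\n    M=np.array(c['cam_to_world']); q=np.array([[.3,-.1,0],[.75,-.1,0],[.75,.4,0],[.3,.4,0]])\n    p=(q-M[:3,3])@M[:3,:3]; uv=np.stack([c['cx']+c['f']*p[:,0]/-p[:,2],c['cy']-c['f']*p[:,1]/-p[:,2]],1)\n    return cv2.fillConvexPoly(m,uv.astype(np.int32),1)>0\ndef trays")
open('h.py','w').write(s)
t=open('t.py').read()
t=t.replace("c=cam('top'); save(c,'t.png')\nfor k","for nm in('top','side'):\n  c=cam(nm); save(c,nm+'_t.png'); print(nm)\n  for k").replace("\n    ","\n      ")
open('t.py','w').write(t)
E
python3 t.py
```

```text
[ 0.5459 -0.0054  0.084 ] toolY deg 84.5 gap 0.0142 F 39.1
top
blue c [621. 250.] size [146. 156.] yaw -1.5 toolY 88.5 g1 [619. 205.] g2 [621. 250.] g3 [622. 295.]
yellow c [423. 248.] size [158. 148.] yaw 7.2 toolY 97.2 g1 [429. 203.] g2 [423. 248.] g3 [417. 293.]
side
blue c [628. 235.] size [157. 159.] yaw -1.0 toolY 89.0 g1 [627. 190.] g2 [628. 235.] g3 [629. 280.]
green c [556.  28.] size [154. 157.] yaw -4.4 toolY 85.6 g1 [553. -17.] g2 [556.  28.] g3 [560.  73.]
yellow c [433. 237.] size [162. 164.] yaw 6.8 toolY 96.8 g1 [438. 192.] g2 [433. 237.] g3 [428. 282.]
```

Request:
jog_arm(
  gripper=[0,0,0,0,0.38,0.38,0.38,0.38],
  offset=[
    [0.1,0,-3],
    [0.1,0,-6],
    [0.1,0,-7.6],
    [0.1,0,-7.6],
    [0.1,0,-7.6],
    [0.1,0,-7.6],
    [0.1,0,-5],
    [0.1,0,0],
  ],
  twist=[0,0,0,0,0,0,0,0],
)

```text
clock: 6.45
tcp_pos: [0.5462, -0.0046, 0.0841]
orientation: [-0.002, 0.048, 0.999, 0.0]
wrist_force: [1.0, 0.9, 0.4]
finger_gap: 0.0326
grip_force: 0.0
```

Request:
jog_arm(
  gripper=[0.38,0.38,0.38,0.38,0.38,0.38,0.38,0.38],
  offset=[
    [0,0,4],
    [-2,-4,6],
    [-5,-9,6],
    [-7.6,-14.5,6],
    [-7.6,-14.5,4],
    [-7.6,-14.5,4],
    [-7.6,-14.5,4],
    [-7.6,-14.5,4],
  ],
  twist=[0,0,0,0,0,0,0,0],
)

```text
clock: 7.45
tcp_pos: [0.4724, -0.1494, 0.1251]
orientation: [0.001, 0.047, 0.999, -0.0]
wrist_force: [0.6, 1.1, -0.2]
finger_gap: 0.0323
grip_force: 0.0
```

```bash
python3 t.py
python3 - <<'E'
from h import *
c=cv2.imread('pics/side_t.png'); cv2.imwrite('pics/s3.png',cv2.resize(c[130:290,180:320],None,fx=3.7,fy=3.7,interpolation=cv2.INTER_CUBIC))
E
```

```text
[ 0.4724 -0.1494  0.1251] toolY deg 84.6 gap 0.0323 F 0.0
top
blue c [621. 250.] size [146. 156.] yaw -1.5 toolY 88.5 g1 [619. 205.] g2 [621. 250.] g3 [622. 295.]
green c [551.  39.] size [145. 156.] yaw -5.3 toolY 84.7 g1 [547.  -5.] g2 [551.  39.] g3 [555.  84.]
yellow c [423. 248.] size [158. 148.] yaw 7.2 toolY 97.2 g1 [429. 203.] g2 [423. 248.] g3 [417. 293.]
side
blue c [628. 238.] size [158. 158.] yaw -4.4 toolY 85.6 g1 [625. 193.] g2 [628. 238.] g3 [632. 283.]
green c [556.  28.] size [154. 157.] yaw -4.4 toolY 85.6 g1 [553. -17.] g2 [556.  28.] g3 [560.  73.]
yellow c [433. 230.] size [161. 155.] yaw 5.7 toolY 95.7 g1 [438. 185.] g2 [433. 230.] g3 [429. 275.]
```

View pics/s3.png

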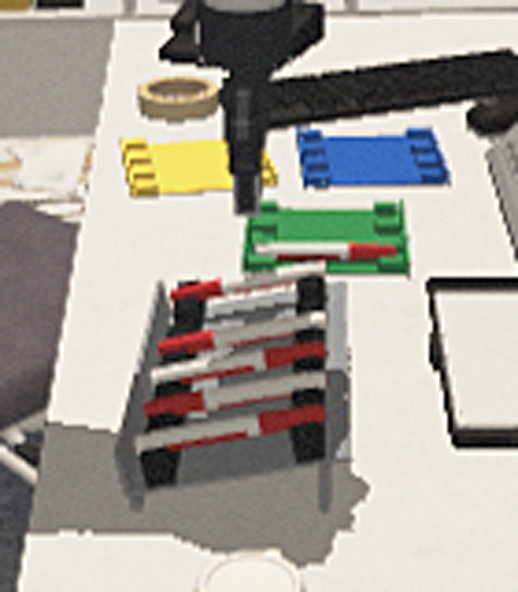

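Side view: the marker lies flat in green's near groove at crop (330,250); the rack still has five, slot 2 empty.

Request:
jog_arm(
  gripper=[0.38,0.38,0.38,0.38,0.0,0.0,0.0,0.0],
  offset=[
    [-0.2,0,-3],
    [-0.2,0,-6],
    [-0.2,0,-8.7],
    [-0.2,0,-8.7],
    [-0.2,0,-8.7],
    [-0.2,0,-8.7],
    [-0.2,0,-8.7],
    [-0.2,0,-4],
  ],
  twist=[0,0,0,0,0,0,0,0],
)

```text
clock: 8.55
tcp_pos: [0.4672, -0.1488, 0.0826]
orientation: [-0.003, 0.048, 0.999, 0.001]
wrist_force: [0.4, -1.1, -0.0]
finger_gap: 0.0142
grip_force: 39.2
```

Request:
jog_arm(
  gripper=[0,0,0,0,0,0,0,0],
  offset=[
    [0,0,4],
    [-0.5,6,6],
    [-1,12,6],
    [-2,18,6],
    [-3,24,6],
    [-3.5,30,4],
    [-4.1,35.2,3],
    [-4.1,35.2,3],
  ],
  twist=[0,2,4,6,8,10,12.6,12.6],
)

```text
clock: 9.55
tcp_pos: [0.4273, 0.2052, 0.114]
orientation: [-0.0, -0.065, 0.998, 0.0]
wrist_force: [-0.2, 0.0, 0.1]
finger_gap: 0.0143
grip_force: 39.3
```

```bash
python3 t.py
```

```text
[0.4273 0.2052 0.114 ] toolY deg 97.5 gap 0.0143 F 39.3
top
blue c [620. 250.] size [146. 156.] yaw -1.4 toolY 88.6 g1 [619. 205.] g2 [620. 250.] g3 [622. 295.]
green c [550.  40.] size [151. 151.] yaw -2.3 toolY 87.7 g1 [548.  -5.] g2 [550.  40.] g3 [552.  85.]
yellow c [426. 223.] size [159.  96.] yaw 6.5 toolY 96.5 g1 [431. 179.] g2 [426. 223.] g3 [421. 268.]
side
blue c [628. 238.] size [158. 158.] yaw -4.4 toolY 85.6 g1 [625. 193.] g2 [628. 238.] g3 [632. 283.]
green c [556.  30.] size [159. 158.] yaw -8.5 toolY 81.5 g1 [549. -14.] g2 [556.  30.] g3 [562.  75.]
yellow c [433. 236.] size [162. 166.] yaw 6.8 toolY 96.8 g1 [438. 192.] g2 [433. 236.] g3 [427. 281.]
```

Request:
jog_arm(
  gripper=[0,0,0,0,0.38,0.38,0.38,0.38],
  offset=[
    [0.2,-0.2,-4],
    [0.2,-0.2,-8],
    [0.2,-0.2,-10.6],
    [0.2,-0.2,-10.6],
    [0.2,-0.2,-10.6],
    [0.2,-0.2,-10.6],
    [0.2,-0.2,-7],
    [0.2,-0.2,-1],
  ],
  twist=[0,0,0,0,0,0,0,0],
)

```text
clock: 10.65
tcp_pos: [0.4292, 0.1994, 0.1047]
orientation: [-0.002, -0.062, 0.998, -0.0]
wrist_force: [1.3, -0.0, 0.0]
finger_gap: 0.0326
grip_force: 0.0
```

Request:
jog_arm(
  gripper=[0.38,0.38,0.38,0.38,0.38,0.38,0.38,0.38],
  offset=[
    [0.5,-6,3],
    [1,-12,3],
    [1.5,-18,3],
    [2,-24,3],
    [2.5,-30,3],
    [3,-36,3],
    [3.3,-42,3],
    [3.3,-44.2,3],
  ],
  twist=[0,-2,-4,-6,-8,-10,-12,-13.3],
)

```text
clock: 11.65
tcp_pos: [0.4639, -0.2456, 0.1354]
orientation: [0.001, 0.056, 0.998, -0.001]
wrist_force: [-0.3, 0.2, 0.3]
finger_gap: 0.0323
grip_force: 0.0
```

```bash
python3 t.py
python3 - <<'E'
from h import *
c=cv2.imread('pics/side_t.png'); cv2.imwrite('pics/s4.png',cv2.resize(c[130:290,180:320],None,fx=3.7,fy=3.7,interpolation=cv2.INTER_CUBIC))
E
```

```text
[ 0.4639 -0.2456  0.1354] toolY deg 83.5 gap 0.0323 F 0.0
top
blue c [621. 250.] size [146. 156.] yaw -1.5 toolY 88.5 g1 [619. 205.] g2 [621. 250.] g3 [622. 295.]
green c [551.  40.] size [145. 156.] yaw -5.4 toolY 84.6 g1 [547.  -5.] g2 [551.  40.] g3 [555.  84.]
yellow c [423. 248.] size [158. 148.] yaw 7.2 toolY 97.2 g1 [429. 203.] g2 [423. 248.] g3 [417. 292.]
side
blue c [629. 238.] size [158. 158.] yaw -4.4 toolY 85.6 g1 [625. 193.] g2 [629. 238.] g3 [632. 283.]
green c [557.  28.] size [154. 155.] yaw -4.5 toolY 85.5 g1 [554. -17.] g2 [557.  28.] g3 [561.  72.]
yellow c [432. 230.] size [158. 154.] yaw 6.0 toolY 96.0 g1 [437. 186.] g2 [432. 230.] g3 [427. 275.]
```

View pics/s4.png

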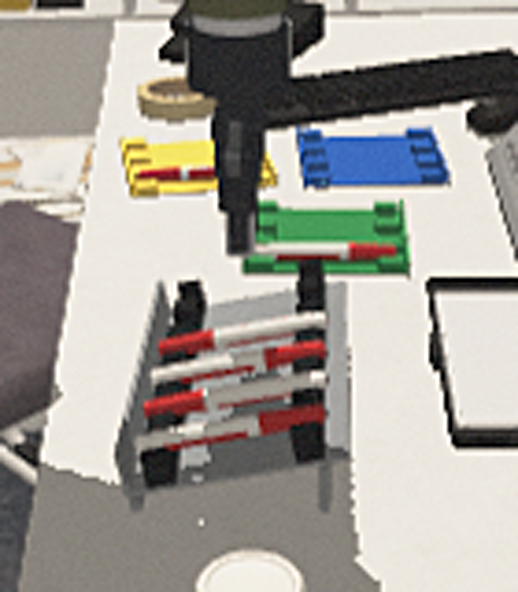

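Side view: yellow's near groove holds its marker (crop 200,172), green's too; four remain in the rack.

Request:
jog_arm(
  gripper=[0.38,0.38,0.38,0.38,0.0,0.0,0.0,0.0],
  offset=[
    [-0.3,0.6,-3],
    [-0.3,0.6,-7],
    [-0.3,0.6,-9.7],
    [-0.3,0.6,-9.7],
    [-0.3,0.6,-9.7],
    [-0.3,0.6,-9.7],
    [-0.3,0.6,-9.7],
    [-0.3,0.6,-4],
  ],
  twist=[0,0,0,0,0,0,0,0],
)

```text
clock: 12.75
tcp_pos: [0.4579, -0.2341, 0.0919]
orientation: [-0.003, 0.054, 0.999, 0.002]
wrist_force: [0.8, -0.5, -0.4]
finger_gap: 0.0145
grip_force: 39.3
```

Request:
jog_arm(
  gripper=[0,0,0,0,0,0,0,0],
  offset=[
    [1,4,4],
    [3,9.5,5],
    [5,15,5],
    [7,20.5,5],
    [9,26,5],
    [11,31.5,5],
    [13,37,5],
    [15.2,42,4],
  ],
  twist=[0,1,2,3,4,5,5,5],
)

```text
clock: 13.75
tcp_pos: [0.6138, 0.1864, 0.1358]
orientation: [0.001, 0.01, 1.0, 0.0]
wrist_force: [0.4, -1.0, -0.7]
finger_gap: 0.0142
grip_force: 39.3
```

```bash
python3 t.py
```

```text
[0.6138 0.1864 0.1358] toolY deg 88.8 gap 0.0142 F 39.3
top
blue c [619. 204.] size [155.  53.] yaw 1.3 toolY 91.3 g1 [620. 159.] g2 [619. 204.] g3 [618. 249.]
green c [529.  41.] size [145. 113.] yaw -6.1 toolY 83.9 g1 [524.  -4.] g2 [529.  41.] g3 [533.  86.]
yellow c [431. 183.] size [157.  18.] yaw 7.7 toolY 97.7 g1 [437. 138.] g2 [431. 183.] g3 [424. 228.]
side
blue c [629. 238.] size [158. 158.] yaw -4.4 toolY 85.6 g1 [625. 193.] g2 [629. 238.] g3 [632. 283.]
green c [557.  32.] size [146. 157.] yaw -4.3 toolY 85.7 g1 [553. -13.] g2 [557.  32.] g3 [560.  76.]
yellow c [432. 237.] size [161. 167.] yaw 5.7 toolY 95.7 g1 [437. 192.] g2 [432. 237.] g3 [428. 282.]
```

Request:
jog_arm(
  gripper=[0,0,0,0,0,0.38,0.38,0.38],
  offset=[
    [0.3,1.9,-2],
    [0.3,1.9,-6],
    [0.3,1.9,-10],
    [0.3,1.9,-12.8],
    [0.3,1.9,-12.8],
    [0.3,1.9,-12.8],
    [0.3,1.9,-12.8],
    [0.3,1.9,-8],
  ],
  twist=[0,0,0,0,0,0,0,0],
)

```text
clock: 14.85
tcp_pos: [0.6118, 0.202, 0.0504]
orientation: [-0.005, 0.011, 1.0, -0.001]
wrist_force: [0.9, 0.2, 1.2]
finger_gap: 0.0323
grip_force: 0.0
```

Request:
jog_arm(
  gripper=[0.38,0.38,0.38,0.38,0.38,0.38,0.38,0.38],
  offset=[
    [0,0,5],
    [-2,-5,9],
    [-4,-10.5,9],
    [-6,-16,9],
    [-8,-21.5,9],
    [-10,-27,9],
    [-12,-32.5,9],
    [-14,-38,8],
  ],
  twist=[0,0,-1,-2,-3,-4,-5,-5],
)

```text
clock: 15.85
tcp_pos: [0.4753, -0.179, 0.1351]
orientation: [0.001, 0.054, 0.999, -0.001]
wrist_force: [0.0, -0.1, 0.1]
finger_gap: 0.0323
grip_force: 0.0
```

```bash
python3 t.py
python3 - <<'E'
from h import *
c=cv2.imread('pics/side_t.png'); cv2.imwrite('pics/s5.png',cv2.resize(c[130:290,180:320],None,fx=3.7,fy=3.7,interpolation=cv2.INTER_CUBIC))
E
```

```text
[ 0.4753 -0.179   0.1351] toolY deg 83.8 gap 0.0323 F 0.0
top
blue c [621. 250.] size [146. 156.] yaw -1.5 toolY 88.5 g1 [619. 205.] g2 [621. 250.] g3 [622. 295.]
green c [551.  40.] size [145. 156.] yaw -5.4 toolY 84.6 g1 [546.  -5.] g2 [551.  40.] g3 [555.  84.]
yellow c [423. 248.] size [158. 148.] yaw 7.2 toolY 97.2 g1 [429. 203.] g2 [423. 248.] g3 [417. 292.]
side
blue c [629. 238.] size [158. 158.] yaw -4.4 toolY 85.6 g1 [625. 193.] g2 [629. 238.] g3 [632. 283.]
green c [556.  28.] size [154. 157.] yaw -4.4 toolY 85.6 g1 [553. -17.] g2 [556.  28.] g3 [560.  73.]
yellow c [433. 232.] size [161. 155.] yaw 6.4 toolY 96.4 g1 [438. 187.] g2 [433. 232.] g3 [428. 277.]
```

View pics/s5.png

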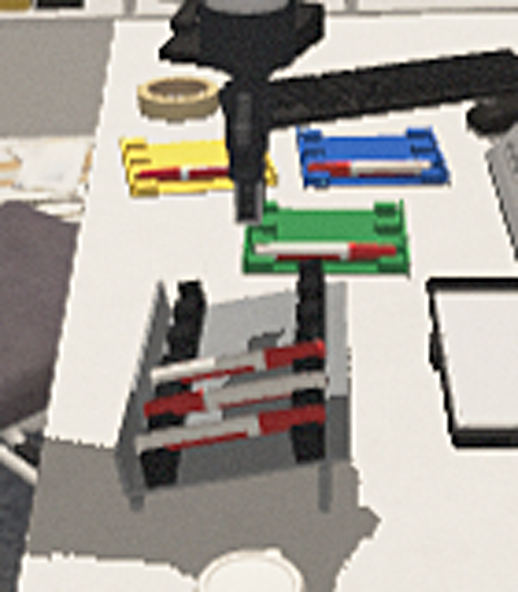

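Each tray now holds one marker, flat in its near groove (crop 190,172 / 370,168 / 330,250); three are left in the rack.

Request:
jog_arm(
  gripper=[0.38,0.38,0.38,0.38,0.38,0.38,0.0,0.0],
  offset=[
    [-1,-5.3,0],
    [-1.8,-10.5,0],
    [-1.8,-10.5,-3],
    [-1.8,-10.5,-7],
    [-1.8,-10.5,-9.7],
    [-1.8,-10.5,-9.7],
    [-1.8,-10.5,-9.7],
    [-1.8,-10.5,-9.7],
  ],
  twist=[0,0,0,0,0,0,0,0],
)

```text
clock: 16.95
tcp_pos: [0.4587, -0.2825, 0.0389]
orientation: [0.001, 0.054, 0.999, -0.001]
wrist_force: [0.4, -0.1, -0.3]
finger_gap: 0.014
grip_force: 38.7
```

Request:
jog_arm(
  gripper=[0,0,0,0,0,0,0,0],
  offset=[
    [0,0,4],
    [0,0,9],
    [1.5,5.5,10],
    [3,11.5,10],
    [4.5,17.5,10],
    [6,23.5,10],
    [7.5,29.5,10],
    [9,35,9],
  ],
  twist=[0,0,0,0,0,0.5,1,1],
)

```text
clock: 17.95
tcp_pos: [0.5493, 0.0704, 0.1296]
orientation: [0.002, 0.045, 0.999, 0.0]
wrist_force: [0.3, -0.6, 0.1]
finger_gap: 0.0143
grip_force: 38.9
```

```bash
python3 t.py
```

```text
[0.5493 0.0704 0.1296] toolY deg 84.8 gap 0.0143 F 38.9
top
blue c [623. 283.] size [155.  84.] yaw 0.2 toolY 90.2 g1 [623. 238.] g2 [623. 283.] g3 [622. 328.]
green c [549.  18.] size [102. 156.] yaw -5.1 toolY 84.9 g1 [545. -27.] g2 [549.  18.] g3 [553.  63.]
yellow c [422. 293.] size [153.  68.] yaw 2.0 toolY 92.0 g1 [424. 248.] g2 [422. 293.] g3 [420. 338.]
side
blue c [629. 238.] size [158. 158.] yaw -4.4 toolY 85.6 g1 [625. 193.] g2 [629. 238.] g3 [632. 283.]
green c [556.  28.] size [154. 157.] yaw -4.4 toolY 85.6 g1 [553. -17.] g2 [556.  28.] g3 [560.  73.]
yellow c [433. 236.] size [162. 166.] yaw 6.8 toolY 96.8 g1 [438. 192.] g2 [433. 236.] g3 [427. 281.]
```

Request:
jog_arm(
  gripper=[0,0,0,0,0,0.38,0.38,0.38],
  offset=[
    [0.6,1.4,-2],
    [0.6,1.4,-6],
    [0.6,1.4,-10],
    [0.6,1.4,-12.2],
    [0.6,1.4,-12.2],
    [0.6,1.4,-12.2],
    [0.6,1.4,-12.2],
    [0.6,1.4,-8],
  ],
  twist=[0,0,0,0,0,0,0,0],
)

```text
clock: 19.05
tcp_pos: [0.5506, 0.0818, 0.0452]
orientation: [-0.003, 0.046, 0.999, -0.0]
wrist_force: [1.0, 0.1, 0.4]
finger_gap: 0.0324
grip_force: 0.0
```

Request:
jog_arm(
  gripper=[0.38,0.38,0.38,0.38,0.38,0.38,0.38,0.38],
  offset=[
    [0,0,5],
    [-2,-5,9],
    [-4,-10.5,9],
    [-6,-16,9],
    [-8,-21.5,9],
    [-9,-27,9],
    [-9.7,-33,9],
    [-10,-38,8],
  ],
  twist=[0,0,0,0,0,0,-1,-1],
)

```text
clock: 20.05
tcp_pos: [0.4535, -0.3008, 0.1286]
orientation: [0.001, 0.055, 0.998, -0.001]
wrist_force: [1.0, 0.2, 0.2]
finger_gap: 0.0325
grip_force: 0.0
```

```bash
python3 t.py
```

```text
[ 0.4535 -0.3008  0.1286] toolY deg 83.7 gap 0.0325 F 0.0
top
blue c [621. 250.] size [146. 156.] yaw -1.5 toolY 88.5 g1 [619. 205.] g2 [621. 250.] g3 [622. 295.]
green c [551.  40.] size [146. 155.] yaw -5.0 toolY 85.0 g1 [547.  -5.] g2 [551.  40.] g3 [554.  84.]
yellow c [423. 248.] size [158. 148.] yaw 7.2 toolY 97.2 g1 [429. 203.] g2 [423. 248.] g3 [417. 292.]
side
blue c [627. 238.] size [158. 162.] yaw -4.4 toolY 85.6 g1 [623. 193.] g2 [627. 238.] g3 [630. 283.]
green c [557.  18.] size [135. 154.] yaw -4.3 toolY 85.7 g1 [554. -27.] g2 [557.  18.] g3 [561.  63.]
yellow c [433. 225.] size [161. 140.] yaw 7.8 toolY 97.8 g1 [439. 180.] g2 [433. 225.] g3 [427. 270.]
```

Request:
jog_arm(
  gripper=[0.38,0.38,0.38,0.38,0.38,0.0,0.0,0.0],
  offset=[
    [-0.1,-2.8,0],
    [-0.1,-2.8,-3],
    [-0.1,-2.8,-7],
    [-0.1,-2.8,-9.1],
    [-0.1,-2.8,-9.1],
    [-0.1,-2.8,-9.1],
    [-0.1,-2.8,-9.1],
    [-0.1,-2.8,-9.1],
  ],
  twist=[0,0,0,0,0,0,0,0],
)

```text
clock: 21.15
tcp_pos: [0.4533, -0.3264, 0.0375]
orientation: [0.001, 0.054, 0.999, -0.001]
wrist_force: [0.0, 0.7, 3.3]
finger_gap: 0.0142
grip_force: 39.2
```

Request:
jog_arm(
  gripper=[0,0,0,0,0,0,0,0],
  offset=[
    [0,0,4],
    [0,0,9],
    [0,6,10],
    [0,12,10],
    [0,18,10],
    [0,24,10],
    [0,30,10],
    [0,36,10],
  ],
  twist=[0,0,0,1,2,3,4,5],
)

```text
clock: 22.15
tcp_pos: [0.4527, 0.0359, 0.1371]
orientation: [0.001, 0.01, 1.0, -0.0]
wrist_force: [0.8, -0.3, -0.2]
finger_gap: 0.0138
grip_force: 39.3
```

```bash
python3 t.py
python3 - <<'E'
from h import *
c=cv2.imread('pics/side_t.png'); cv2.imwrite('pics/s6.png',cv2.resize(c[130:290,180:320],None,fx=3.7,fy=3.7,interpolation=cv2.INTER_CUBIC))
E
```

```text
[0.4527 0.0359 0.1371] toolY deg 88.8 gap 0.0138 F 39.3
top
blue c [621. 250.] size [146. 156.] yaw -1.5 toolY 88.5 g1 [619. 205.] g2 [621. 250.] g3 [622. 295.]
green c [556.  36.] size [143. 139.] yaw -2.2 toolY 87.8 g1 [555.  -9.] g2 [556.  36.] g3 [558.  81.]
yellow c [423. 251.] size [158. 142.] yaw 7.2 toolY 97.2 g1 [428. 206.] g2 [423. 251.] g3 [417. 296.]
side
blue c [627. 238.] size [158. 162.] yaw -4.4 toolY 85.6 g1 [623. 193.] g2 [627. 238.] g3 [630. 283.]
green c [556.  28.] size [154. 157.] yaw -4.3 toolY 85.7 g1 [553. -17.] g2 [556.  28.] g3 [560.  72.]
yellow c [432. 237.] size [161. 166.] yaw 6.0 toolY 96.0 g1 [437. 192.] g2 [432. 237.] g3 [428. 282.]
```

View pics/s6.png

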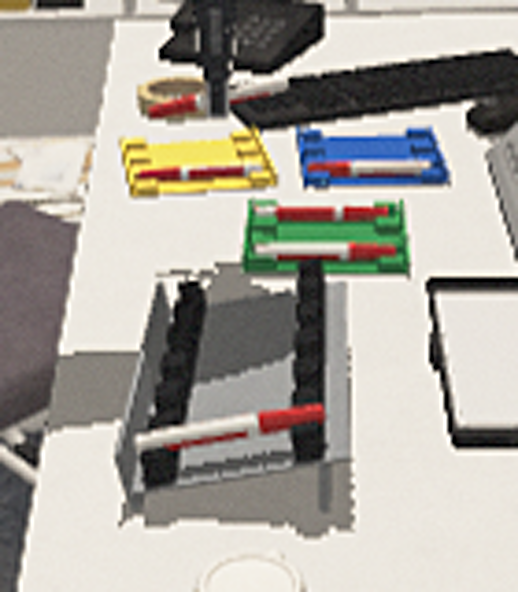

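Green has two markers; the held one is firm, one is left in the rack.

Request:
jog_arm(
  gripper=[0,0,0,0,0,0,0,0],
  offset=[
    [-0.7,5.3,0],
    [-1.4,10.6,0],
    [-2.1,16,0],
    [-2.8,21,0],
    [-3.6,25.7,-2],
    [-3.6,25.7,-4],
    [-3.6,25.7,-4],
    [-3.6,25.7,-4],
  ],
  twist=[1.5,3,4.5,6,8.4,8.4,8.4,8.4],
)

```text
clock: 23.25
tcp_pos: [0.4173, 0.2905, 0.0971]
orientation: [0.0, -0.062, 0.998, 0.0]
wrist_force: [-0.1, -0.6, 0.6]
finger_gap: 0.0145
grip_force: 39.4
```

```bash
python3 t.py
```

```text
[0.4173 0.2905 0.0971] toolY deg 97.1 gap 0.0145 F 39.4
top
blue c [621. 250.] size [146. 156.] yaw -1.5 toolY 88.5 g1 [619. 205.] g2 [621. 250.] g3 [622. 295.]
green c [551.  39.] size [145. 156.] yaw -5.5 toolY 84.5 g1 [547.  -6.] g2 [551.  39.] g3 [555.  84.]
yellow c [424. 241.] size [158. 132.] yaw 6.8 toolY 96.8 g1 [429. 197.] g2 [424. 241.] g3 [419. 286.]
side
blue c [627. 238.] size [158. 162.] yaw -4.4 toolY 85.6 g1 [623. 193.] g2 [627. 238.] g3 [630. 283.]
green c [557.  28.] size [154. 157.] yaw -4.3 toolY 85.7 g1 [553. -17.] g2 [557.  28.] g3 [560.  72.]
yellow c [432. 237.] size [161. 167.] yaw 6.0 toolY 96.0 g1 [437. 192.] g2 [432. 237.] g3 [428. 282.]
```

Request:
jog_arm(
  gripper=[0,0,0,0,0.38,0.38,0.38,0.38],
  offset=[
    [0,0.2,-4],
    [0,0.2,-7],
    [0,0.2,-8.9],
    [0,0.2,-8.9],
    [0,0.2,-8.9],
    [0,0.2,-8.9],
    [0,0.2,-5],
    [0,0.2,1],
  ],
  twist=[0,0,0,0,0,0,0,0],
)

```text
clock: 24.35
tcp_pos: [0.4153, 0.2924, 0.1065]
orientation: [-0.002, -0.063, 0.998, -0.001]
wrist_force: [0.6, 1.0, -0.0]
finger_gap: 0.0325
grip_force: 0.0
```

Request:
jog_arm(
  gripper=[0.38,0.38,0.38,0.38,0.38,0.38,0.38,0.38],
  offset=[
    [0.5,-4,3],
    [1,-10,4],
    [1.5,-16,4],
    [2,-22,4],
    [2.5,-28,4],
    [3,-34,4],
    [3.2,-40,4],
    [3.3,-46,4],
  ],
  twist=[0,-2,-4,-6,-8,-10,-12,-13.4],
)

```text
clock: 25.35
tcp_pos: [0.4498, -0.1691, 0.1474]
orientation: [0.001, 0.055, 0.999, -0.0]
wrist_force: [0.8, 0.3, 0.2]
finger_gap: 0.0321
grip_force: 0.0
```

```bash
python3 t.py
```

```text
[ 0.4498 -0.1691  0.1474] toolY deg 83.7 gap 0.0321 F 0.0
top
blue c [621. 250.] size [146. 156.] yaw -1.5 toolY 88.5 g1 [619. 205.] g2 [621. 250.] g3 [622. 295.]
green c [551.  40.] size [145. 156.] yaw -5.0 toolY 85.0 g1 [547.  -5.] g2 [551.  40.] g3 [555.  85.]
yellow c [423. 248.] size [158. 148.] yaw 7.2 toolY 97.2 g1 [429. 203.] g2 [423. 248.] g3 [417. 292.]
side
blue c [629. 238.] size [158. 158.] yaw -4.4 toolY 85.6 g1 [625. 193.] g2 [629. 238.] g3 [632. 283.]
green c [556.  25.] size [154. 157.] yaw -2.5 toolY 87.5 g1 [555. -20.] g2 [556.  25.] g3 [558.  70.]
yellow c [433. 224.] size [161. 142.] yaw 7.2 toolY 97.2 g1 [439. 179.] g2 [433. 224.] g3 [428. 269.]
```

Request:
jog_arm(
  gripper=[0.38,0.38,0.38,0.38,0.38,0.38,0.38,0.38],
  offset=[
    [0,-5,0],
    [0,-10,0],
    [-0.2,-15.5,0],
    [-0.2,-20.4,0],
    [-0.2,-20.4,0],
    [-0.2,-20.4,-4],
    [-0.2,-20.4,-8],
    [-0.2,-20.4,-10.9],
  ],
  twist=[0,0,0,0,0,0,0,0],
)

```text
clock: 26.45
tcp_pos: [0.4474, -0.3685, 0.0362]
orientation: [-0.001, 0.053, 0.999, 0.001]
wrist_force: [0.3, 0.0, 0.2]
finger_gap: 0.0325
grip_force: 0.0
```

Request:
jog_arm(
  gripper=[0,0,0,0,0,0,0,0],
  offset=[
    [0,0,0],
    [0,0,0],
    [0,0,0],
    [0,0,4],
    [0,0,9],
    [1,5.5,10],
    [2,11,10],
    [3,16.5,10],
  ],
  twist=[0,0,0,0,0,0,0,0],
)

```text
clock: 27.45
tcp_pos: [0.4783, -0.2043, 0.1389]
orientation: [0.001, 0.054, 0.999, -0.0]
wrist_force: [0.3, 0.0, -0.9]
finger_gap: 0.0138
grip_force: 39.2
```

```bash
python3 t.py
```

```text
[ 0.4783 -0.2043  0.1389] toolY deg 83.8 gap 0.0138 F 39.2
top
blue c [621. 250.] size [146. 156.] yaw -1.5 toolY 88.5 g1 [619. 205.] g2 [621. 250.] g3 [622. 295.]
green c [551.  40.] size [145. 156.] yaw -5.4 toolY 84.6 g1 [547.  -5.] g2 [551.  40.] g3 [555.  84.]
yellow c [423. 248.] size [158. 148.] yaw 7.2 toolY 97.2 g1 [429. 203.] g2 [423. 248.] g3 [417. 292.]
side
blue c [629. 238.] size [158. 158.] yaw -4.4 toolY 85.6 g1 [625. 193.] g2 [629. 238.] g3 [632. 283.]
green c [556.  28.] size [154. 157.] yaw -4.3 toolY 85.7 g1 [553. -17.] g2 [556.  28.] g3 [560.  72.]
yellow c [413. 213.] size [126. 132.] yaw 0.6 toolY 90.6 g1 [414. 168.] g2 [413. 213.] g3 [413. 258.]
```

Request:
jog_arm(
  gripper=[0,0,0,0,0,0,0,0],
  offset=[
    [1.5,5.5,0],
    [3,11,0],
    [4.7,16.8,0],
    [6.4,22.6,0],
    [8.1,28.4,0],
    [9.8,34,0],
    [11.5,40,0],
    [13.2,45.5,0],
  ],
  twist=[0,1,2,3,4,4.7,4.7,4.7],
)

```text
clock: 28.55
tcp_pos: [0.6105, 0.2511, 0.1384]
orientation: [0.001, 0.013, 1.0, 0.0]
wrist_force: [1.0, -0.4, 0.3]
finger_gap: 0.0138
grip_force: 39.3
```

```bash
python3 t.py
python3 - <<'E'
from h import *
c=cv2.imread('pics/side_t.png'); cv2.imwrite('pics/s7.png',cv2.resize(c[110:290,180:320],None,fx=3.3,fy=3.3,interpolation=cv2.INTER_CUBIC))
E
```

```text
[0.6105 0.2511 0.1384] toolY deg 88.5 gap 0.0138 F 39.3
top
blue c [620. 249.] size [139. 156.] yaw -0.4 toolY 89.6 g1 [619. 204.] g2 [620. 249.] g3 [620. 294.]
green c [521.  63.] size [103.  94.] yaw -6.1 toolY 83.9 g1 [517.  18.] g2 [521.  63.] g3 [526. 108.]
yellow c [426. 221.] size [158.  95.] yaw 7.4 toolY 97.4 g1 [432. 177.] g2 [426. 221.] g3 [420. 266.]
side
blue c [629. 238.] size [158. 158.] yaw -4.4 toolY 85.6 g1 [625. 193.] g2 [629. 238.] g3 [632. 283.]
green c [556.  28.] size [154. 157.] yaw -4.5 toolY 85.5 g1 [553. -17.] g2 [556.  28.] g3 [560.  73.]
yellow c [433. 237.] size [161. 166.] yaw 6.4 toolY 96.4 g1 [438. 192.] g2 [433. 237.] g3 [428. 282.]
```

View pics/s7.png

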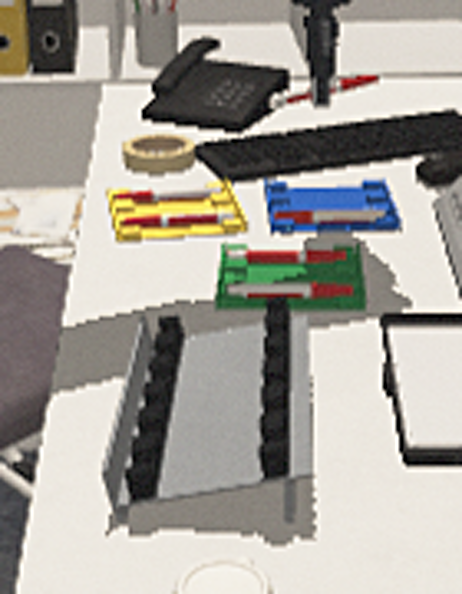

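Yellow and green have two each; rack is empty. Yellow's far marker (crop 160,195) sits a bit toward the left end; I'll check it after placing the last.

Request:
jog_arm(
  gripper=[0,0,0,0,0,0,0.38,0.38],
  offset=[
    [1.1,4.4,0],
    [1.1,4.4,-3],
    [1.1,4.4,-7],
    [1.1,4.4,-11],
    [1.1,4.4,-13],
    [1.1,4.4,-13],
    [1.1,4.4,-13],
    [1.1,4.4,-13],
  ],
  twist=[0,0,0,0,0,0,0,0],
)

```text
clock: 29.65
tcp_pos: [0.6211, 0.2929, 0.0083]
orientation: [0.001, 0.013, 1.0, 0.0]
wrist_force: [0.2, -0.3, 0.6]
finger_gap: 0.0324
grip_force: 0.0
```

Request:
jog_arm(
  gripper=[0.38,0.38,0.38,0.38,0.38,0.38,0.38,0.38],
  offset=[
    [0,0,4],
    [0,0,10],
    [-2,-5,12],
    [-4,-10.5,15],
    [-6,-16,15],
    [-8,-21.5,15],
    [-10,-27,15],
    [-12,-32.5,15],
  ],
  twist=[0,0,0,0,0,0,0,0],
)

```text
clock: 30.65
tcp_pos: [0.5, -0.0336, 0.1582]
orientation: [0.001, 0.013, 1.0, -0.0]
wrist_force: [0.5, -0.8, 0.7]
finger_gap: 0.0323
grip_force: 0.0
```

Request:
jog_arm(
  gripper=[0.38,0.38,0.38,0.38,0.38,0.38,0.38,0.38],
  offset=[
    [0,-5,0],
    [0,-10,0],
    [0,-15,0],
    [0,-20,0],
    [0,-20,0],
    [0,-20,0],
    [0,-20,0],
    [0,-20,0],
  ],
  twist=[0,0,0,0,0,0,0,0],
)

```text
clock: 31.65
tcp_pos: [0.5007, -0.2307, 0.1575]
orientation: [0.0, 0.012, 1.0, 0.0]
wrist_force: [0.3, -0.2, -0.1]
finger_gap: 0.0324
grip_force: 0.0
```

```bash
python3 t.py
python3 - <<'E'
from h import *
c=cam('top'); I=c['image']; cv2.imwrite('pics/f.png',cv2.resize(I[135:245,145:260],None,fx=5,fy=5,interpolation=cv2.INTER_CUBIC)[:,:,::-1])
hsv=cv2.cvtColor(I,cv2.COLOR_RGB2HSV).astype(int)
m=((hsv[...,1]<70)&(hsv[...,2]>110))|((hsv[...,1]>100)&((hsv[...,0]<8)|(hsv[...,0]>172)))
T=trays(c); P=cloud(c)
for k,(p,w,a) in T.items():
    box=cv2.boxPoints((p,(w[0]-16,w[1]-16),a)); v,u=np.mgrid[130:250,140:265]
    pts=np.array([[ray(c,x,y,.014)[:2]*1000 for x in range(140,265)] for y in range(130,250)])
    ins=np.array([[cv2.pointPolygonTest(box.astype(np.float32),tuple(map(float,q)),False)>=0 for q in r] for r in pts])
    n,l,s,_=cv2.connectedComponentsWithStats((m[130:250,140:265]&ins).astype(np.uint8))
    for i in range(1,n):
        if s[i,4]<25: continue
        q=pts[l==i].astype(np.float32); r=cv2.minAreaRect(q); d=P[130:250,140:265][l==i][:,2]
        print(k,np.round(p),'marker',np.round(r[0]),np.round(r[1]),round(r[2]),'z top 10/50/90',np.round(np.nanpercentile(d,[10,50,90])*1000,1))
E
```

```text
[ 0.5007 -0.2307  0.1575] toolY deg 88.6 gap 0.0324 F 0.0
top
blue c [621. 250.] size [146. 156.] yaw -1.5 toolY 88.5 g1 [619. 205.] g2 [621. 250.] g3 [622. 295.]
green c [551.  40.] size [146. 156.] yaw -5.0 toolY 85.0 g1 [547.  -5.] g2 [551.  40.] g3 [555.  84.]
yellow c [423. 248.] size [158. 148.] yaw 7.2 toolY 97.2 g1 [429. 203.] g2 [423. 248.] g3 [417. 292.]
side
blue c [632. 238.] size [158. 150.] yaw -4.4 toolY 85.6 g1 [629. 193.] g2 [632. 238.] g3 [636. 282.]
green c [556.  28.] size [154. 157.] yaw -4.3 toolY 85.7 g1 [553. -17.] g2 [556.  28.] g3 [560.  72.]
yellow c [432. 237.] size [161. 166.] yaw 6.0 toolY 96.0 g1 [437. 192.] g2 [432. 237.] g3 [428. 282.]
blue [621. 250.] marker [625. 303.] [ 13. 132.] 90 z top 10/50/90 [12.7 16.8 21.4]
blue [621. 250.] marker [618. 204.] [ 13. 132.] 89 z top 10/50/90 [14.6 18.6 22.3]
green [551.  40.] marker [553.  87.] [ 14. 132.] 85 z top 10/50/90 [13.5 18.7 22.8]
green [551.  40.] marker [595.  -8.] [39. 11.] 0 z top 10/50/90 [15.7 17.9 22.3]
green [551.  40.] marker [526.  -3.] [14. 85.] 86 z top 10/50/90 [14.9 18.1 22.9]
yellow [423. 248.] marker [431. 207.] [128.  14.] 5 z top 10/50/90 [13.7 17.8 21.7]
yellow [423. 248.] marker [420. 292.] [128.  13.] 7 z top 10/50/90 [14.4 19.8 23.4]
```

View pics/f.png

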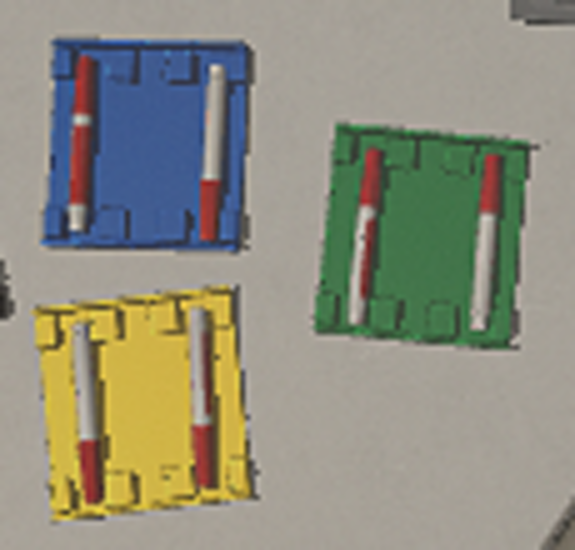

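All six lie flat, two per tray, all within about 9 mm of their grooves by measurement. Handing in.

```bash
python3 -c "
from workcell import env
print(env.hand_in())"
```

```text
the job is handed in; nothing more can be done
None
```

All six markers were dealt one tray at a time in order and now lie flat, two each in the blue, green and yellow trays, and I handed the job in (no verdict came back); the rack is empty and I never moved the arm near the mug or tape.

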